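# Cap the dye flask and hold it down on the touch mixer

### The arm

A 6-joint arm with a two-finger parallel gripper is mounted at the origin on the work surface. World frame = base frame: x ahead of the robot, y to its left, z up, the work surface at z = 0. Lengths are in mm, angles in rad, forces in N, time in s.
With the tool pointing down it reaches from about 350 to 875 mm from the base axis. Payload 15.5 kg.
Tool frame: the origin (TCP) lies at the centre of the arm's flange, where the gripper is bolted on; the fingertips stand 173 mm ahead of it and the grasp point (between the pads) lies 155 mm ahead of it; z points along the fingers, y is the line along which they close (so a half turn about z gives the same grasp; the last joint's range is limited). The gripper opens to 85 mm and grips with 20 to 120 N. Pads are 22 mm wide; open, the fingers measure 114 mm over their backs; the gripper's body (76 mm by 85 mm) begins 54 mm behind the grasp point. The pads swing forward as they close: fully open they stand 13 mm farther back than shut.
Start: joints at [1.22, 0.494, 1.345, -0, 1.302, -0.096], TCP at [157.528, 604.825, 404.677] pointing down, gripper open.
Joint ranges: [-2.91, 2.91], [-0.82, 2.16], [0.22, 2.67], [-1.22, 4.37], [0.12, 2.79], [-3.08, 3.08]. Speed limits (rad/s): [1.89, 1.89, 2.57, 3.01, 3.01, 3.01].

### API

Orientations are given as a unit quaternion [x, y, z, w].
In Python, from station import bot gives the robot as it stands.
- The arm moves only by the shell command python3 -m crank 'ROWS' [OPENING] [FORCE]. ROWS is text: rows parted by semicolons, each of 6 numbers parted by spaces: the shift along the tool's x, y, z in m, then the turn, a rotation vector about the tool's x, y, z in rad. A call has 1 to 12 rows; each row is the pose to reach, as a shift and turn from the pose commanded when the call began, along the tool's axes at that moment; what a row does not reach only later rows make up. A row lasts 1/8 s, in which the tool goes at most 62.5 mm and 10.7 degrees, less where a joint would pass 70% of its speed; a pose out of reach is approached as far as the arm can. A call with a gripper value outside its range is refused whole. OPENING is the finger opening in m, from 0 to 0.0854, set as the call begins (- or left out, the last holds). The fingers move at their own pace and stop on an object; FORCE is the grip in N (left out, the last holds). Time passes only in rows, so rows that repeat a pose let the fingers close. It gives the time, the measured TCP pose, the force, the opening and the grip force at its end, in the units of the state.
- bot.read_state(): the state, without advancing time (a new reading comes with each control period).
- bot.get_image(name): name is "scene" or "top" or "wrist"; returns a dict with "color" (480x640x3 uint8, red, green, blue), "intrinsics" (3x3 intrinsics, pixels), "R" (3x3) and "t" (3): a world point X has camera coordinates R X + t; the wrist camera has in their place "tool_from_camera" (4x4, takes a point from camera to tool coordinates, whose origin is the TCP and whose axes are the flange's). Camera axes: x right, y down, z forward; pixel columns grow to the right and rows downward; lengths in mm; the calibration is good to about 2 mm. The wrist camera is an equidistant fisheye: a pixel r from the principal point sees the ray r / f radians off the axis. A picture is of the moment at which its call begins: read the wrist's pose just before it. There is no depth.
- bot.hand_in(): hands the job in; it is judged then, once.
The state is a dict: "time_s": time; "joint_pos": joint angles; "qd": joint speeds; "effort": joint torques, N m; "position": TCP position; "eef_rot": TCP orientation; "wrist_force": force on the tool from outside, world axes, zero at the start; "torque": the same for the moment, N m; "opening": opening from 0.0 (shut) to 1.0 (fully open); "grip_force": force on a finger pad.
Only numpy, scipy, OpenCV 4.12 (cv2) and the standard library are available. Lean on these libraries where they do the work, as an engineer would, in place of code of your own. Each camera call takes 0.05 s, during which the arm holds its last target. There are 200 camera calls.

### The job

The amber flask of leather dye has to be mixed. While it stands in its cork ring, put the loose red lid over its spout and press the lid down firmly for a moment until it sits level on the neck; then carry the flask upright, lid on, to the grey mixer, set it in the blue sprung ring and push it straight down as far as the ring goes, or nearly. Finish while still holding the flask pressed down like that, and leave the polish tin, the white tub and the shoe brush where they are.

Things in the scene. Friction and masses are not known exactly. Their poses are not given: they have to be found in the camera images.
- flask: Amber round flask, loose, 0.24 kg, upright in the cork ring. Origin: centre of its flat foot, z up. Ball body 68 mm wide (widest 28 mm above the foot); straight neck 40 mm wide from 56 to 100 mm up (grasp here from above, e.g. at 83 mm); flat shoulder at 100 mm; white solid spout 24 mm wide to 110 mm, tapering to 16 mm at 116 mm, the top. The seated lid's top is at 122 mm.
- lid: Loose red cup-shaped lid, 36 mm wide, 22 mm tall, 25 g, on the bench open side down, white dot on top. Origin: centre of its open lower rim, z up. Bore 28.5 mm wide, 17 mm deep (2 mm play round the spout). It slips on without a snap and stays by its weight. Seated: its rim rests on the flask's shoulder, origin 100 mm above the flask's foot.
- stand: Fixed cork ring on the bench in which the flask stands, 84 mm in diameter, 14 mm tall, opening 62 mm, with a 4 mm floor under the flask. Origin: centre of its underside.
- mixer: Fixed grey mixer housing, 150 x 140 x 34 mm, origin at the centre of its underside, x axis to its back (controls on its -x side). The sprung ring stands over its centre.
- cradle_ring (a point): Centre of the blue sprung ring's opening, level with its top face (78 mm above the bench when up; moves with the ring). Ring 76 mm outside, 52 mm opening, 12 mm tall, open below, on three springs over the mixer. The flask's ball sinks into it and centres itself: seated upright, its foot is about 6 mm below this point.
- cradle (a joint): How far the sprung ring is pressed down, in m: 0 up, 0.018 at its hard stop. The spring pushes up with about 4.5 N at the top and 12.5 N at the stop; the flask's own weight does not move it. The flask counts as pressed down from 0.013 on.
- polish_tin: Bystander: flat black and dark steel shoe-polish tin with a yellow disc on top, 86 mm in diameter, 24 mm tall, loose. Origin: centre of its underside.
- glue_tub: Bystander: white tub with white cap, 72 mm in diameter, 80 mm tall, loose. Origin: centre of its underside.
- shoe_brush: Bystander: wooden shoe brush with black bristles down, 150 x 50 x 42 mm, long side along its x axis, loose. Origin: centre of its underside.
Mind the look-alikes: they are no part of the job. Several things have the shape of the flask; the one meant has the colours described above.

How it is judged (in metres and radians):
On the way, in this order (a step that is already met when the one before it is completed fails the run):
1. the lid is pressed down level on the flask's neck while the flask stands in its cork ring (horizontal distance between flask and stand below 0.012 m and z of flask in the frame of stand below 0.012 m and z of lid in the frame of flask between 0.096 and 0.103 m and horizontal distance between lid and flask below 0.006 m and angle between the z axis of lid and the z axis of flask, either way round below 0.1 rad and contact force between lid and flask above 3 N), for 0.2 s.
2. the flask, lid on, sits in the sprung ring and has pressed it down (value of joint cradle above 0.013 m and horizontal distance between flask and cradle_ring below 0.008 m), for 0.2 s.
At the end, for the whole second after the job is handed in: The flask sits upright (within 0.15 rad) and at rest in the sprung ring, centred within 8 mm, with the ring pressed down more than 13 mm of its 18 mm; the lid is seated level (within 3 mm and 0.1 rad) on the neck; the robot's fingers are still on the flask or lid, holding it down (all of step 2 and z of flask in the frame of cradle_ring between -0.014 and 0.002 m and angle between flask's own z axis and vertical below 0.15 rad and z of lid in the frame of flask between 0.096 and 0.103 m and horizontal distance between lid and flask below 0.006 m and angle between the z axis of lid and the z axis of flask, either way round below 0.1 rad and linear speed of flask below 0.02 m/s and (contact force between the fingers and flask above 1 N or contact force between the fingers and lid above 1 N)); the arm keeps its last pose, push and grip.
It fails at once if the flask is tipped by more than 0.5 rad (angle between flask's own z axis and vertical above 0.5 rad).
It fails at once if a bystander is moved by more than 30 mm (distance of any of polish_tin, glue_tub, shoe_brush from where it was at the start of the episode above 0.03 m).
It also fails if it takes over 58 s, if anything falls off the work surface, if the arm or the gripper's body presses on something with over 40 N, if the wrist force passes 120 N, or if a joint passes its speed limit or range.

## Working session

There is one attempt and no reset: what is moved stays moved. The work goes in short steps, Python scripts to look and compute and a shell command to move; the robot and the scene stay as the last step left them, time stands still between calls to the robot, and variables do not carry over. Pictures are saved under pics/ and viewed, at most 10 in all, crops included, and the job is handed in when it is done.

```bash
ls; mkdir -p pics; cat > h.py <<'E'
import numpy as np, cv2
from station import bot
from scipy.spatial.transform import Rotation as Rn
def grab(n):
    im=bot.get_image(n); return im
def save(im,f): cv2.imwrite(f,cv2.cvtColor(im,cv2.COLOR_RGB2BGR))
def ray(im,u,v):
    K=np.array(im["intrinsics"]);R=np.array(im["R"]);t=np.array(im["t"]).ravel()
    d=R.T@np.linalg.solve(K,[u,v,1]); return -R.T@t,d
def onplane(im,u,v,z):
    c,d=ray(im,u,v); return c+d*(z-c[2])/d[2]
def proj(im,X):
    p=np.array(im["intrinsics"])@(np.array(im["R"])@np.array(X)+np.array(im["t"]).ravel()); return p[:2]/p[2]
E
python3 - <<'E'
from h import *
import pickle
s=bot.read_state(); print(s)
a=grab("scene");b=grab("top")
pickle.dump((a,b),open("im0.pkl","wb"))
save(a["color"],"pics/s.png");save(b["color"],"pics/t.png")
for i in(a,b): c,d=ray(i,320,240);print(c,d)
E
```

```text
pics
{'time_s': 0.0, 'joint_pos': array([ 1.22051054e+00,  4.94168132e-01,  1.34610658e+00, -2.27665759e-06,
        1.30249561e+00, -9.55060853e-02]), 'qd': array([-0.002122  ,  0.00028064,  0.00183306, -0.00030916, -0.00194763,
       -0.00084023]), 'effort': array([-3.65729327e-03, -8.82159448e+01, -3.83875108e+01, -2.15307941e-04,
        1.00533280e-02, -7.63106783e-06]), 'position': array([157.47235731, 604.69069985, 404.11780901]), 'eef_rot': array([ 1.27045258e-01,  9.91896747e-01, -5.74510027e-04, -1.29094416e-04]), 'wrist_force': array([-0.54344559, -1.50865742,  0.43240273]), 'torque': array([ 0.0465223 , -0.00844549, -0.02959759]), 'grip_force': 0.0, 'opening': 1.0017316779970982}
[1048.91117191  343.12383763  860.71380758] [-0.48057684 -0.37750145 -0.79170016]
[ 475.46018573  -16.40505992 1016.25473437] [ 0.10116644 -0.02719675 -0.99450742]
```

View pics/s.png

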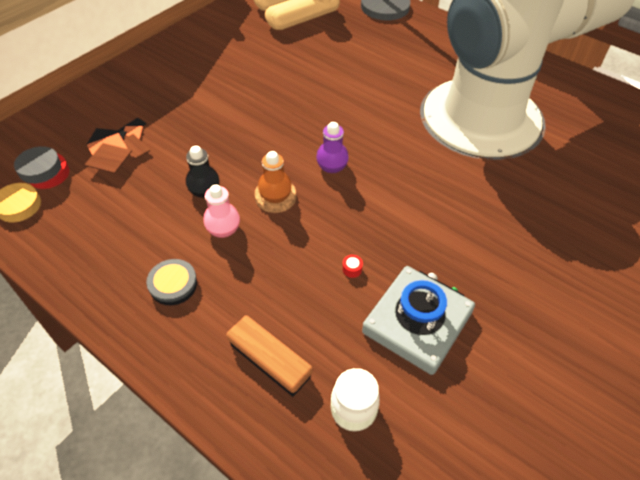

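View pics/t.png

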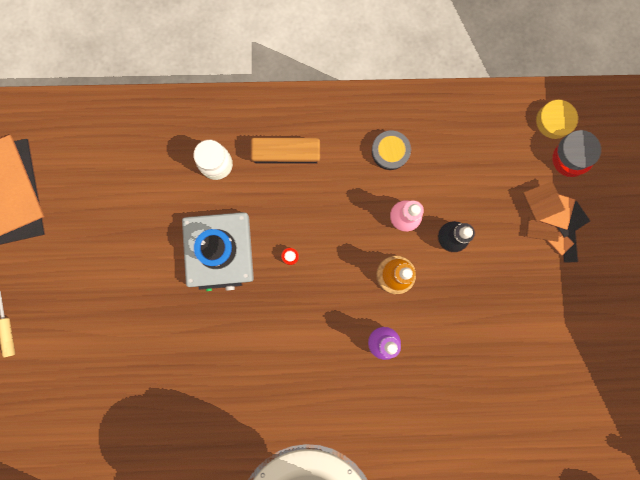

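The scene view has four flask shapes (top-view pixels): pink (407,215), black (455,236), amber (397,275) and purple (385,343). The amber one fits: it has amber colouring and is the only one standing in a cork ring. The lid is the red disc with a white dot at top (290,256). The mixer ring is at top (213,248).

```bash
cat > m.py <<'E'
from h import *
import pickle
a,b=pickle.load(open("im0.pkl","rb"))
def blob(im,lo,hi,box,white=False):
    hsv=cv2.cvtColor(im["color"],cv2.COLOR_RGB2HSV)
    m=cv2.inRange(hsv,np.array(lo),np.array(hi)); x0,y0,x1,y1=box
    k=np.zeros_like(m);k[y0:y1,x0:x1]=m[y0:y1,x0:x1]
    n,l,s,c=cv2.connectedComponentsWithStats(k); i=1+np.argmax(s[1:,4]); return c[i],s[i]
W=((0,0,190),(180,70,255)); B=((105,150,60),(125,255,255)); RED=((0,220,120),(4,255,255))
def tri(p,q):
    c1,d1=ray(a,*p);c2,d2=ray(b,*q);s=np.linalg.lstsq(np.c_[d1,-d2],c2-c1,rcond=None)[0]
    x,y=c1+d1*s[0],c2+d2*s[1];return (x+y)/2,np.linalg.norm(x-y)
for n,cl,ba,bb,z in [("spout",W,(262,148,284,165),(396,264,415,285),118),("dot",W,(343,256,364,275),(280,246,300,266),22),("ring",B,(395,275,452,325),(188,226,240,270),76)]:
    p,sp=blob(a,*cl,ba);q,sq=blob(b,*cl,bb)
    print(n,p.round(1),sp,q.round(1),sq,onplane(a,*p,z).round(1),onplane(b,*q,z).round(1),[np.round(x,1) for x in tri(p,q)])
cv2.imwrite("pics/c.png",cv2.cvtColor(np.hstack([cv2.resize(a["color"][140:220,180:300],(400,267),interpolation=2)[:260],cv2.resize(b["color"][235:313,340:460],(400,260),interpolation=2)]),cv2.COLOR_RGB2BGR))
# mixer corners region top-view
hsv=cv2.cvtColor(b["color"],cv2.COLOR_RGB2HSV);m=cv2.inRange(hsv,np.array((0,0,100)),np.array((180,60,210)));k=np.zeros_like(m);k[205:292,178:258]=m[205:292,178:258]
cs=max(cv2.findContours(k,0,2)[0],key=cv2.contourArea);r=cv2.minAreaRect(cs);print(r);print([onplane(b,*p,34).round(1) for p in cv2.boxPoints(r)])
for n,u,v,z in [("tin",391,150,24),("tub",207,156,80),("brush1",252,150,42),("brush2",320,150,42),("pink",414,210,116),("purple",391,348,116),("black",466,232,116)]: print(n,onplane(b,u,v,z).round())
E
python3 m.py
```

```text
spout [271.8 157.2] [266 151  12  13 127] [406.4 273.3] [401 268  11  11  96] [ 501.3 -204.6  118. ] [ 496.9 -207.6  118. ] [array([ 497. , -208.9,  112.2]), np.float64(0.0)]
dot [352.4 262.3] [346 257  13  11 111] [289.7 255.6] [285 251  11  10  84] [542.8  21.5  22. ] [544.5  22.8  22. ] [array([544.4,  22.6,  24.7]), np.float64(0.2)]
ring [423.3 302.5] [400 281  46  42 904] [212.2 247.2] [194 229  38  37 536] [567.2 180.2  76. ] [562.4 177.9  76. ] [array([563.1, 179.1,  69.5]), np.float64(0.5)]
((216.9499969482422, 249.3499755859375), (70.0239028930664, 67.492919921875), 85.60128784179688)
[array([632.9, 253.6,  34. ]), array([640.4, 109.8,  34. ]), array([490.6, 100.5,  34. ]), array([483.8, 242.1,  34. ])]
tin [ 773. -207.   24.]
tub [752. 187.  80.]
brush1 [774.  98.  42.]
brush2 [771. -49.  42.]
pink [ 622. -229.  116.]
purple [ 355. -171.  116.]
black [ 575. -331.  116.]
```

View pics/c.png

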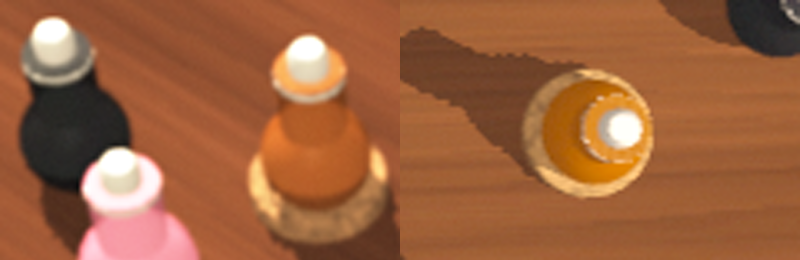

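The crop confirms it: an amber body with a white spout, standing in the cork ring. First I'll move above the lid.

```bash
cat >> h.py <<'E'
def shift(x,y,z,yaw=None):
    s=bot.read_state();R=Rn.from_quat(s["eef_rot"]).as_matrix()
    d=R.T@(np.array([x,y,z])-s["position"])/1000
    print("t",s["time_s"],"pos",s["position"].round(1),"yaxis",R[:,1].round(3),"zaxis",R[:,2].round(4),"F",s["wrist_force"].round(1),"grip",s["grip_force"],"op",s["opening"])
    print("shift",d.round(4)," level rotvec(tool):",(Rn.from_matrix(R).inv()*Rn.from_matrix(np.c_[R[:,0]*[1,1,0]/np.linalg.norm(R[:2,0]),np.cross([0,0,-1],R[:,0]*[1,1,0]/np.linalg.norm(R[:2,0])),[0,0,-1]])).as_rotvec().round(4))
E
python3 -c "
from h import *
shift(544,22,330)"
```

```text
t 0.1 pos [157.5 604.7 404.1] yaxis [ 0.252  0.968 -0.001] zaxis [-4.e-04 -1.e-03 -1.e+00] F [0.2 0.2 0.9] grip 0.0 op 1.0002887635166702
shift [-0.5209 -0.4664  0.0746]  level rotvec(tool): [-0.0011 -0.0001  0.    ]
```

```bash
python3 -m crank '-0.03 -0.027 0.003 0 0 -0.02; -0.075 -0.067 0.008 0 0 -0.05; -0.12 -0.107 0.015 0 0 -0.1; -0.165 -0.147 0.02 0 0 -0.12; -0.21 -0.187 0.03 0 0 -0.15; -0.255 -0.227 0.035 0 0 -0.2; -0.3 -0.267 0.04 0 0 -0.22; -0.345 -0.307 0.05 0 0 -0.255; -0.39 -0.35 0.055 0 0 -0.255; -0.43 -0.39 0.06 0 0 -0.255; -0.475 -0.43 0.07 0 0 -0.255; -0.521 -0.466 0.0745 0 0 -0.255' 0.0854 30
python3 -m crank '0 0 0 0 0 0; 0 0 0 0 0 0; 0 0 0 0 0 0'
python3 - <<'E'
from h import *
import pickle
shift(544,22,179)
s=bot.read_state();w=grab("wrist");pickle.dump((s,w),open("w1.pkl","wb"));save(w["color"],"pics/w1.png");print(w["intrinsics"],w["tool_from_camera"])
E
```

```text
time_s: 1.6
position: [544.9, 20.6, 329.6]
eef_rot: [0.0, 1.0, 0.0, -0.0]
wrist_force: [0.3, 1.7, -0.2]
opening: 1.002
grip_force: 0.0
time_s: 1.98
position: [543.6, 23.4, 330.2]
eef_rot: [-0.001, 1.0, 0.0, -0.0]
wrist_force: [-0.3, -1.0, 0.6]
opening: 1.0
grip_force: 0.0
t 1.975 pos [543.6  23.4 330.2] yaxis [-0.001  1.     0.   ] zaxis [-5.e-04  1.e-04 -1.e+00] F [-0.3 -1.   0.6] grip 0.0 op 0.9999340773147444
shift [-0.0004 -0.0014  0.1512]  level rotvec(tool): [ 0.0001 -0.0005 -0.    ]
[[371.64829954   0.         318.60752809]
 [  0.         371.64829954 237.85709668]
 [  0.           0.           1.        ]] [[ 1.09448680e-03 -9.48647979e-01 -3.16331811e-01  8.27564420e+01]
 [ 9.99999182e-01  1.24746480e-03 -2.81094258e-04 -1.44857642e-01]
 [ 6.61272300e-04 -3.16331245e-01  9.48648568e-01  3.16463516e+01]
 [ 0.00000000e+00  0.00000000e+00  0.00000000e+00  1.00000000e+00]]
```

View pics/w1.png

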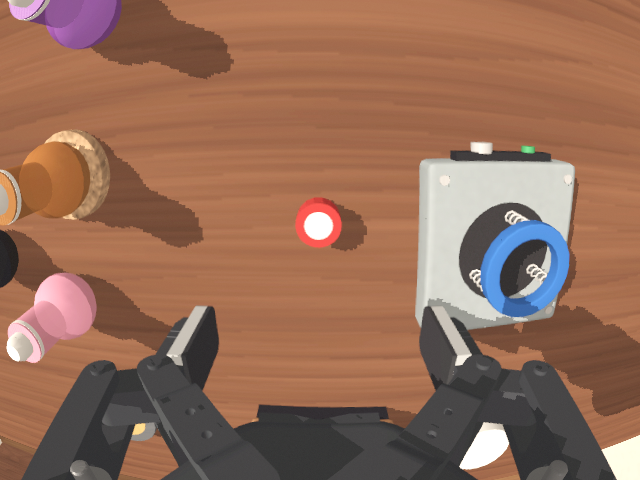

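The wrist view shows the lid's white dot at about (318,225), midway between the fingers, with nothing near it. I'll measure it from here.

```bash
cat >> h.py <<'E'
def wplane(s,w,u,v,z):
    K=np.array(w["intrinsics"]);T=np.array(w["tool_from_camera"])
    a=np.array([u-K[0,2],v-K[1,2]]);r=np.linalg.norm(a);th=r/K[0,0]
    d=np.r_[a/r*np.sin(th),np.cos(th)] if r>0 else np.array([0,0,1.])
    R=Rn.from_quat(s["eef_rot"]).as_matrix();c=R@T[:3,3]+s["position"];d=R@T[:3,:3]@d
    return c+d*(z-c[2])/d[2]
def wblob(w,lo,hi,box):
    hsv=cv2.cvtColor(w["color"],cv2.COLOR_RGB2HSV);m=cv2.inRange(hsv,np.array(lo),np.array(hi));x0,y0,x1,y1=box
    k=np.zeros_like(m);k[y0:y1,x0:x1]=m[y0:y1,x0:x1]
    n,l,st,c=cv2.connectedComponentsWithStats(k);i=1+np.argmax(st[1:,4]);return c[i],st[i]
E
python3 - <<'E'
from h import *
import pickle
s,w=pickle.load(open("w1.pkl","rb"))
q,st=wblob(w,(0,0,190),(180,70,255),(295,200,342,250));print(q,st,wplane(s,w,*q,22))
q,st=wblob(w,(105,150,60),(125,255,255),(470,210,580,330));print(q,st,wplane(s,w,*q,72))
s=bot.read_state();print(s["time_s"],s["position"])
E
```

```text
[318.03633491 225.45655608] [304 212  29  28 633] [542.79475597  22.77985221  22.        ]
[523.80072115 267.50456731] [ 481  220   88   97 4160] [559.03349136 175.23583776  72.        ]
2.025 [543.72518207  23.45805888 330.29466321]
```

```bash
python3 -m crank '0 -0.001 0.04 0 0 0; 0 -0.001 0.08 0 0 0; 0 -0.001 0.115 0 0 0; 0 -0.001 0.14 0 0 0; 0 -0.001 0.151 0 0 0; 0 -0.001 0.151 0 0 0; 0 -0.001 0.151 0 0 0'
python3 -m crank '0 0 0 0 0 0; 0 0 0 0 0 0; 0 0 0 0 0 0; 0 0 0 0 0 0; 0 0 0 0 0 0; 0 0 0 0 0 0' 0.03 30
python3 - <<'E'
from h import *
shift(543.5,22.5,179)
s=bot.read_state();w=grab("wrist");save(w["color"][180:480,120:520],"pics/w2.png")
E
```

```text
time_s: 2.9
position: [544.6, 21.7, 180.2]
eef_rot: [-0.0, 1.0, -0.0, 0.001]
wrist_force: [-0.1, 0.5, 0.7]
opening: 0.998
grip_force: 0.0
time_s: 3.65
position: [544.3, 21.5, 179.6]
eef_rot: [-0.0, 1.0, -0.0, 0.0]
wrist_force: [-1.4, 0.4, 8.1]
opening: 0.407
grip_force: 29.1
t 3.65 pos [544.3  21.5 179.6] yaxis [-0.  1. -0.] zaxis [ 5.e-04 -1.e-04 -1.e+00] F [-1.4  0.4  8.1] grip 29.1421766881831 op 0.4069250917789405
shift [0.0008 0.001  0.0006]  level rotvec(tool): [-0.0001  0.0005 -0.    ]
```

View pics/w2.png

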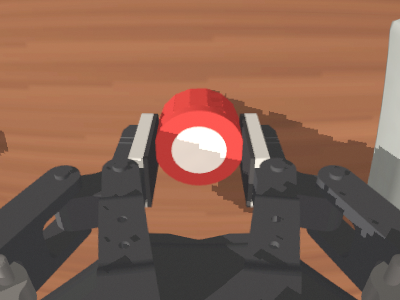

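The lid is held: it sits centred between the pads at crop (200,150), opening about 35 mm. I'll lift it and go to a viewpoint beside the flask.

```bash
python3 -m crank '0 0 -0.02 0 0 0; 0 0 -0.06 0 0 0; 0 0 -0.1 0 0 0; 0 0 -0.14 0 0 0; 0 -0.03 -0.17 0 0 0; 0 -0.07 -0.18 0 0 0; 0 -0.11 -0.18 0 0 0; -0.005 -0.15 -0.18 0 0 0; -0.01 -0.185 -0.18 0 0 0; -0.016 -0.21 -0.18 0 0 0; -0.016 -0.2285 -0.18 0 0 0; -0.016 -0.2285 -0.18 0 0 0' - 40
python3 -m crank '0 0 0 0 0 0; 0 0 0 0 0 0; 0 0 0 0 0 0'
python3 - <<'E'
from h import *
import pickle
s=bot.read_state();w=grab("wrist");pickle.dump((s,w),open("w3.pkl","wb"));save(w["color"],"pics/w3.png")
shift(498,-207,340)
E
```

```text
time_s: 5.2
position: [560.2, -207.6, 359.0]
eef_rot: [0.0, 1.0, 0.0, -0.0]
wrist_force: [0.4, 0.0, -0.5]
opening: 0.398
grip_force: 40.0
time_s: 5.58
position: [560.3, -206.4, 359.2]
eef_rot: [-0.0, 1.0, 0.0, -0.0]
wrist_force: [-0.5, 0.0, -0.1]
opening: 0.399
grip_force: 40.0
t 5.625 pos [ 560.3 -206.5  359.3] yaxis [-0.001  1.    -0.   ] zaxis [ 1.e-04 -0.e+00 -1.e+00] F [ 0.4 -0.8 -0.4] grip 39.95146136730909 op 0.40262330334700763
shift [ 0.0623 -0.0005  0.0193]  level rotvec(tool): [-0.      0.0001 -0.    ]
```

View pics/w3.png

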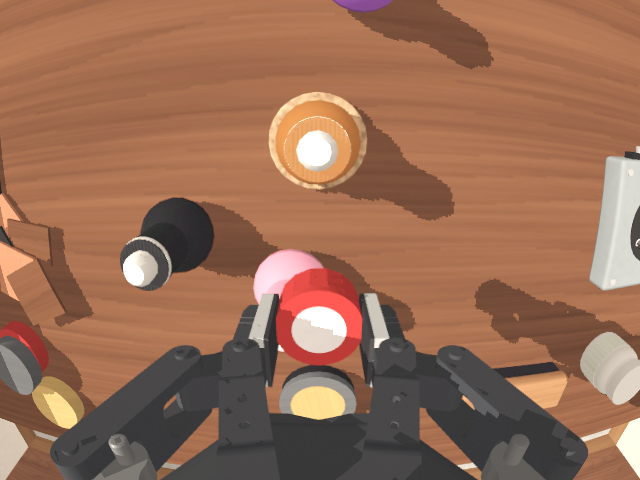

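The wrist view shows the amber flask's spout at (318,150) in the cork ring, and the lid held level with its dot at (319,329). I'll measure both with the same camera.

```bash
python3 - <<'E'
from h import *
import pickle
s,w=pickle.load(open("w3.pkl","rb"))
W=((0,0,190),(180,70,255))
q,st=wblob(w,*W,(290,125,345,175));print("spout",q,st,[wplane(s,w,*q,z).round(1) for z in (116,120)])
q,st=wblob(w,*W,(285,300,352,356));print("dot",q,st,wplane(s,w,*q,360.0-179.6+22).round(1))
hsv=cv2.cvtColor(w["color"],cv2.COLOR_RGB2HSV)
# cork ring outline: contour of non-bench brightness
m=cv2.inRange(hsv,np.array((10,60,150)),np.array((25,255,255)));k=np.zeros_like(m);k[85:195,260:375]=m[85:195,260:375]
k=cv2.morphologyEx(k,3,np.ones((5,5)));c=max(cv2.findContours(k,0,1)[0],key=cv2.contourArea);c=cv2.convexHull(c)
p=np.array([wplane(s,w,*x[0],14)[:2] for x in c.astype(float)]);print(cv2.minEnclosingCircle(p.astype(np.float32)),cv2.boundingRect(c))
E
```

```text
spout [316.56578947 150.35835913] [ 296  130   42   41 1292] [array([ 495.9, -207.8,  116. ]), array([ 495.6, -207.8,  120. ])]
dot [318.57732471 329.37195425] [ 292  306   55   47 2011] [ 557.5 -206.5  202.4]
((495.2933654785156, -209.1627197265625), 67.28997802734375) (260, 85, 115, 110)
```

```bash
python3 -m crank '0.015 0 0 0 0 0; 0.035 -0.001 0 0 0 0; 0.05 -0.001 0 0 0 0; 0.06 -0.001 0.005 0 0 0; 0.0615 -0.0013 0.02 0 0 0; 0.0615 -0.0013 0.035 0 0 0; 0.0615 -0.0013 0.045 0 0 0; 0.0615 -0.0013 0.05 0 0 0; 0.0615 -0.0013 0.05 0 0 0; 0.0615 -0.0013 0.05 0 0 0'
python3 -m crank '0 0 0.004 0 0 0; 0 0 0.008 0 0 0; 0 0 0.012 0 0 0; 0 0 0.016 0 0 0; 0 0 0.018 0 0 0; 0 0 0.02 0 0 0; 0 0 0.02 0 0 0'
python3 - <<'E'
from h import *
s=bot.read_state();w=grab("wrist");save(w["color"][80:400,120:520],"pics/w4.png")
shift(496,-207.8,283.6)
E
```

```text
time_s: 6.88
position: [499.0, -208.3, 309.5]
eef_rot: [-0.0, 1.0, -0.0, 0.0]
wrist_force: [0.7, 0.0, -0.2]
opening: 0.405
grip_force: 40.0
time_s: 7.75
position: [498.8, -208.2, 289.1]
eef_rot: [-0.0, 1.0, 0.0, -0.0]
wrist_force: [0.0, 0.6, 0.1]
opening: 0.402
grip_force: 40.0
t 7.8 pos [ 498.8 -208.3  289.2] yaxis [-0.  1.  0.] zaxis [-0.  0. -1.] F [ 0.2 -0.1 -0.2] grip 39.95233390945941 op 0.40379960224825484
shift [0.0028 0.0005 0.0056]  level rotvec(tool): [ 0. -0. -0.]
```

View pics/w4.png

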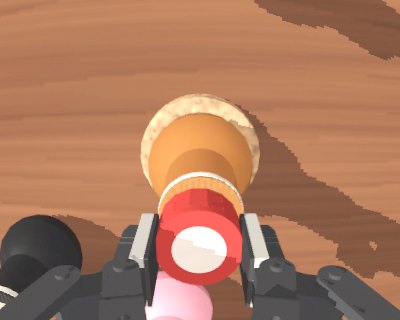

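The lid is over the spout with about 6 mm to go and no contact force. I'll press down in small steps.

```bash
python3 -m crank '0 0 0.002 0 0 0; 0 0 0.004 0 0 0; 0 0 0.005 0 0 0; 0 0 0.006 0 0 0; 0 0 0.006 0 0 0'
python3 -m crank '0 0 0.001 0 0 0; 0 0 0.001 0 0 0; 0 0 0.001 0 0 0'
```

```text
time_s: 8.43
position: [499.0, -208.3, 283.7]
eef_rot: [-0.0, 1.0, -0.0, 0.0]
wrist_force: [-2.1, 1.1, 9.0]
opening: 0.4
grip_force: 40.9
time_s: 8.8
position: [499.3, -208.4, 283.6]
eef_rot: [-0.0, 1.0, -0.001, 0.001]
wrist_force: [-3.0, 2.0, 24.3]
opening: 0.404
grip_force: 42.5
```

```bash
python3 -m crank '0 0 0 0 0 0; 0 0 0 0 0 0; 0 0 0 0 0 0; 0 0 -0.001 0 0 0; 0 0 -0.001 0 0 0'
python3 -m crank '0 0 0 0 0 0; 0 0 0 0 0 0; 0 0 0 0 0 0; 0 0 0 0 0 0; 0 0 0 0 0 0; 0 0 0 0 0 0' 0.0854 
python3 - <<'E'
from h import *
import pickle
s=bot.read_state();w=grab("wrist");b=grab("top");a=grab("scene");pickle.dump((s,w,a,b),open("w5.pkl","wb"));
save(np.hstack([w["color"][80:400,120:520],cv2.resize(a["color"][120:240,200:350],(400,320))]),"pics/w5.png")
shift(499,-208,242)
E
```

```text
time_s: 9.43
position: [499.0, -208.4, 283.6]
eef_rot: [-0.0, 1.0, -0.0, 0.0]
wrist_force: [-0.4, 0.1, 9.5]
opening: 0.405
grip_force: 41.0
time_s: 10.18
position: [498.8, -208.3, 283.2]
eef_rot: [-0.0, 1.0, 0.0, -0.0]
wrist_force: [0.5, -0.3, -0.7]
opening: 0.999
grip_force: 0.0
t 10.325 pos [ 498.8 -208.3  283.2] yaxis [-0.  1. -0.] zaxis [-0. -0. -1.] F [-0.3 -0.3  0.3] grip 0.0 op 0.995040488590329
shift [-0.0002  0.0003  0.0412]  level rotvec(tool): [-0. -0.  0.]
```

View pics/w5.png

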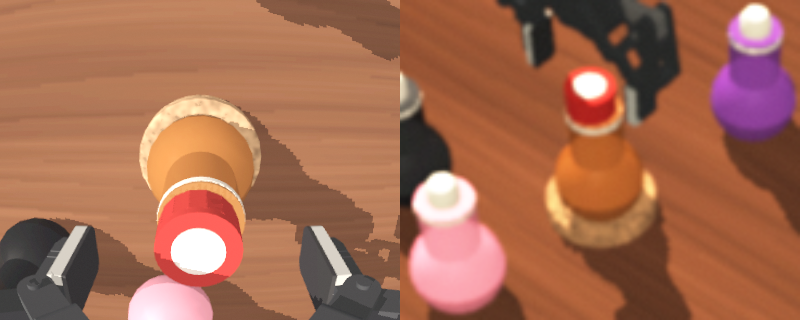

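The lid sits level on the shoulder, with its dot at crop (198,251). Next I'll descend around the neck and grip.

```bash
python3 -m crank '0.001 0 0.008 0 0 0; 0.0015 0 0.02 0 0 0; 0.0015 0 0.032 0 0 0; 0.0015 0 0.04 0 0 0; 0.0015 0 0.042 0 0 0; 0.0015 0 0.042 0 0 0; 0.0015 0 0.042 0 0 0'
python3 -m crank '0 0 0 0 0 0; 0 0 0 0 0 0; 0 0 0 0 0 0; 0 0 0 0 0 0; 0 0 0 0 0 0; 0 0 0 0 0 0' 0.03 70
python3 -m crank '0 0 -0.004 0 0 0; 0 0 -0.012 0 0 0; 0 0 -0.025 0 0 0; 0 0 -0.04 0 0 0; 0 0 -0.06 0 0 0; 0 0 -0.08 0 0 0; 0 0 -0.1 0 0 0; 0 0 -0.115 0 0 0; 0 0 -0.12 0 0 0; 0 0 -0.12 0 0 0'
python3 - <<'E'
from h import *
import pickle
s=bot.read_state();w=grab("wrist");a=grab("scene");b=grab("top");pickle.dump((s,w,a,b),open("w6.pkl","wb"))
save(np.hstack([w["color"][80:400,120:520],cv2.resize(a["color"][80:200,200:350],(400,320))]),"pics/w6.png")
shift(562,178,361)
E
```

```text
time_s: 11.2
position: [497.4, -208.3, 241.5]
eef_rot: [-0.0, 1.0, -0.0, 0.0]
wrist_force: [0.1, 0.3, -0.1]
opening: 0.999
grip_force: 0.0
time_s: 11.95
position: [497.4, -208.2, 241.6]
eef_rot: [-0.0, 1.0, -0.0, 0.0]
wrist_force: [-0.4, 1.3, 6.7]
opening: 0.449
grip_force: 69.4
time_s: 13.2
position: [497.2, -208.2, 361.2]
eef_rot: [-0.0, 1.0, -0.0, 0.0]
wrist_force: [-0.3, -0.2, -2.9]
opening: 0.455
grip_force: 70.4
t 13.35 pos [ 497.2 -208.2  360.5] yaxis [-0.     1.     0.001] zaxis [-1.e-03  5.e-04 -1.e+00] F [-0.4  0.3 -3.4] grip 70.43657898902893 op 0.45036236146769876
shift [-6.490e-02  3.862e-01 -3.000e-04]  level rotvec(tool): [ 0.0005 -0.001  -0.    ]
```

View pics/w6.png

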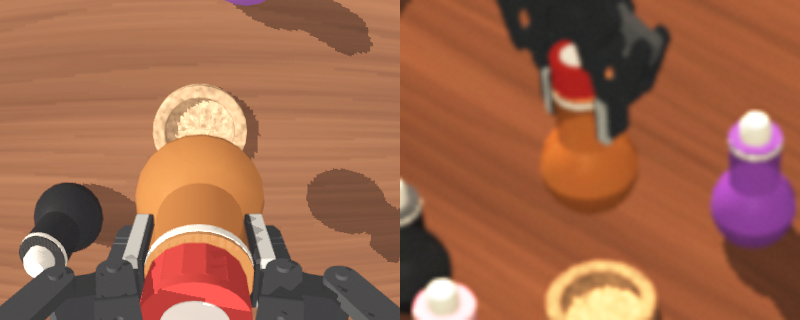

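The flask is held upright with the lid on, and the ring below is empty. I'll carry it to the sprung ring.

```bash
python3 -m crank '0 0.008 0 0 0 0; -0.003 0.025 0 0 0 0; -0.008 0.05 0 0 0 0; -0.014 0.08 0 0 0 0; -0.02 0.11 0 0 0 0; -0.025 0.14 0 0 0 0; -0.03 0.17 0 0 0 0; -0.034 0.2 0 0 0 0; -0.04 0.23 0 0 0 0; -0.045 0.26 0 0 0 0; -0.05 0.285 0 0 0 0; -0.055 0.31 0 0 0 0'
python3 -m crank '-0.005 0.025 0 0 0 0; -0.008 0.045 0 0 0 0; -0.009 0.06 0 0 0 0; -0.01 0.07 0 0 0 0; -0.01 0.076 0 0 0 0; -0.01 0.076 0 0 0 0; -0.01 0.076 0 0 0 0; -0.01 0.076 0 0 0 0'
python3 - <<'E'
from h import *
import pickle
s=bot.read_state();w=grab("wrist");a=grab("scene");b=grab("top");pickle.dump((s,w,a,b),open("w7.pkl","wb"))
shift(562.5,177.5,310)
def hull(to,im,box):
    hsv=cv2.cvtColor(im["color"],cv2.COLOR_RGB2HSV);m=cv2.inRange(hsv,np.array((105,150,60)),np.array((125,255,255)));x0,y0,x1,y1=box
    k=np.zeros_like(m);k[y0:y1,x0:x1]=m[y0:y1,x0:x1];n,l,st,c=cv2.connectedComponentsWithStats(k);i=1+np.argmax(st[1:,4]);print(st[i])
hull(0,w,(0,0,640,480))
hsv=cv2.cvtColor(w["color"],cv2.COLOR_RGB2HSV);m=cv2.inRange(hsv,np.array((105,150,60)),np.array((125,255,255)))
c=cv2.convexHull(np.vstack(cv2.findContours(cv2.morphologyEx(m,2,np.ones((3,3))),0,1)[0]))
p=np.array([wplane(s,w,*x[0],76)[:2] for x in c.astype(float)])
o=p[p[:,0]<562]; A=np.c_[2*o,np.ones(len(o))];r=np.linalg.lstsq(A,(o**2).sum(1),rcond=None)[0];print("front-arc fit",r[:2],np.sqrt(r[2]+r[:2]@r[:2]),len(o))
save(np.hstack([w["color"][80:400,120:520],cv2.resize(a["color"][200:360,340:540],(400,320))]),"pics/w7.png")
E
```

```text
time_s: 14.85
position: [551.8, 103.8, 361.1]
eef_rot: [-0.0, 1.0, 0.0, -0.0]
wrist_force: [1.0, 0.5, -2.5]
opening: 0.452
grip_force: 70.5
time_s: 15.85
position: [562.2, 177.4, 361.2]
eef_rot: [0.0, 1.0, -0.0, -0.0]
wrist_force: [-0.5, 0.0, -2.6]
opening: 0.449
grip_force: 70.6
t 16.0 pos [562.2 177.5 361.2] yaxis [ 0.  1. -0.] zaxis [-1.e-04 -1.e-04 -1.e+00] F [ 0.2 -0.4 -2.4] grip 70.56835770606995 op 0.4505910743210333
shift [-0.0003 -0.      0.0512]  level rotvec(tool): [-0.0001 -0.0001  0.    ]
[ 270  181  102   58 2044]
front-arc fit [559.89461938 179.44377781] 36.33245592644098 23
```

```bash
python3 -m crank '0 0 0.008 0 0 0; 0 0 0.02 0 0 0; 0 0 0.032 0 0 0; 0 0 0.04 0 0 0; 0 0 0.046 0 0 0; 0 0 0.048 0 0 0; 0 0 0.048 0 0 0'
python3 -m crank '0 0 0.002 0 0 0; 0 0 0.004 0 0 0; 0 0 0.006 0 0 0; 0 0 0.006 0 0 0; 0 0 0.006 0 0 0'
```

```text
time_s: 16.88
position: [562.3, 177.8, 313.3]
eef_rot: [-0.0, 1.0, 0.0, 0.0]
wrist_force: [0.6, 0.8, -2.3]
opening: 0.453
grip_force: 70.6
time_s: 17.5
position: [562.3, 177.8, 307.4]
eef_rot: [-0.0, 1.0, 0.0, 0.0]
wrist_force: [0.8, 1.8, 2.8]
opening: 0.449
grip_force: 70.5
```

Contact is at about the expected height with almost no side load. I'll push down.

```bash
python3 -m crank '0 0 0.002 0 0 0; 0 0 0.004 0 0 0; 0 0 0.006 0 0 0; 0 0 0.008 0 0 0; 0 0 0.01 0 0 0; 0 0 0.012 0 0 0; 0 0 0.012 0 0 0; 0 0 0.012 0 0 0'
python3 -m crank '0 0 0.001 0 0 0; 0 0 0.002 0 0 0; 0 0 0.003 0 0 0; 0 0 0.003 0 0 0; 0 0 0.003 0 0 0'
```

```text
time_s: 18.5
position: [562.4, 177.8, 295.4]
eef_rot: [-0.0, 1.0, 0.0, 0.0]
wrist_force: [0.3, 2.5, 7.6]
opening: 0.456
grip_force: 70.7
time_s: 19.12
position: [562.4, 177.8, 292.5]
eef_rot: [-0.0, 1.0, 0.0, 0.0]
wrist_force: [-1.1, 2.3, 9.1]
opening: 0.453
grip_force: 70.7
```

```bash
python3 -m crank '0 0 0.0005 0 0 0; 0 0 0.0005 0 0 0; 0 0 0.0005 0 0 0; 0 0 0.0005 0 0 0'
python3 - <<'E'
from h import *
w=grab("wrist");a=grab("scene")
save(np.hstack([w["color"][80:400,120:520],cv2.resize(a["color"][200:360,340:540],(400,320))]),"pics/w8.png")
E
```

```text
time_s: 19.62
position: [562.4, 177.8, 292.0]
eef_rot: [-0.0, 1.0, 0.0, 0.0]
wrist_force: [-0.6, 3.2, 9.0]
opening: 0.453
grip_force: 70.7
```

View pics/w8.png

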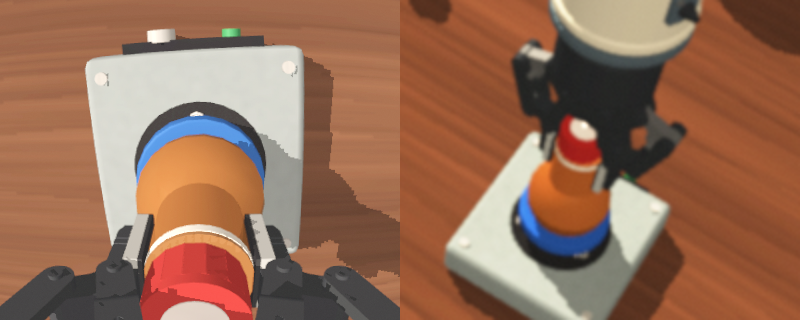

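The flask sits centred in the blue ring, which is pressed down onto the mixer at crop (200,130). The lid is level at about (195,280), and the force matches about 16 mm of ring travel. I'll hand it in.

```bash
python3 -c "
from station import bot
print(bot.hand_in())"
```

```text
the job is handed in; nothing more can be done
None
```

I pressed the red lid onto the amber flask in its cork ring, carried the flask to the mixer, and handed in while still holding it down about 16 mm (estimated from the spring force) in the blue sprung ring; no verdict came back.

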